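# Hold the coated test panel in the label reader

## Task

One of the two coated test panels on the stand has a frosted label end, marked by a small notch in one corner. Lift that panel up off its peg and, label up, slide its frosted end fully home into the label reader, pressing the reader's sprung pin in. Finish while still gripping the panel there, since the pin pushes it out again if you let go, and leave the blank panel, the tin and the brass weights where they are.

Things in the scene. Friction and masses are not known exactly. Their poses are not given: they have to be found in the camera images.
- test_panel_center (a point): centre (half-way up) of the panel to present: dark blue strip 140 x 40 x 6 mm, 90 g, level on a peg through a 14 mm hole in its middle, label side up, turned any way. x: along it towards the frosted end, y: across, z: out of the label side. Grip it across its 40 mm width at the middle, fingers either side of the peg
- test_panel_notch (a point): the square notch, 10 x 10 mm, cut from the panel's corner at +x +y: centre of the missing square, 65 mm along x and 15 mm along y from the panel's centre. On the label side the last 28 mm at this end are frosted pale grey with dark bars
- blank_panel_center (a point): centre of the other panel, same colour, size and hole, but all four corners square and no frosted end. It lies on the other peg and stays there
- panel_stand: fixed stand: grey foot 85 x 250 x 12 mm, origin under its centre, with upright steel pegs at y = +85 and -85 mm in its frame. Each has a shoulder 26 mm wide, 50 mm above the bench, on which a panel lies, and a pin 9 mm thick rising 25 mm above the shoulder (19 mm above the panel's top face)
- label_reader: fixed reader, origin on the bench below the slot's end wall, x into the slot. 96 mm wide; its foot, 10 mm thick, and its slot begin at x = -36 mm. Black reading head over the slot from x = -27 mm, 57 to 79 mm above the bench; white housing behind the end wall, 78 mm high
- reader_stop (a point): middle of the end wall of the reader's slot, 51 mm above the bench; x points into the slot (level), y across, z up. Slot 46 mm wide, 12 mm high (45 to 57 mm above the bench), straight for 24 mm before the wall, then flared to about 62 mm at the mouth, 36 mm before it. With the panel fully home its centre is 70 mm before this point
- reader_key (a point): the slot's upright key pin, 5 mm thick, 5 mm before the end wall and 17 mm to +y of the slot's middle. The panel's notch passes round it, so only the frosted end with the label up goes home; anything else stops 7.5 mm short
- reader_pin (a joint): the brass presence pin, 8 mm thick, in the middle of the end wall: 0 = out (standing 6 mm proud of the wall), 0.006 = pressed flush; spring of 2 N when out and 4.4 N when flush. It counts as pressed above 0.0035
- felt_tin: tin with a green lid, 66 mm wide, 30 mm high, origin under its centre; leave it alone
- weight_1: larger loose brass calibration weight, 36 mm wide, 40 mm high, origin under its centre; leave it alone
- weight_2: smaller loose brass calibration weight, 30 mm wide, 32 mm high, origin under its centre; leave it alone
Not all that is in view belongs to the job. Leave any pink look-alike of the part that bears test_panel_center alone.

How it is judged:
By the outcome, as a careful person would: the job done as asked, in the order asked, and still so for the second after the job is handed in, while the arm keeps its last pose, push and grip.
It also fails if it takes over 42 s, if anything falls off the work surface, if the arm or the gripper's body presses on something with over 40 N, if the wrist force passes 120 N, or if a joint passes its speed limit or range.

## Robot

A 7-joint arm with a two-finger parallel gripper is mounted at the origin on a cart in front of the work surface, level with it; the furniture and walls round the work are solid. World frame = base frame: x ahead of the robot, y to its left, z up, the work surface at z = 0. Lengths are in m, angles in rad, forces in N, time in s.
With the tool pointing down it reaches from about 0.4 to 0.85 m from the base axis. Payload 10.4 kg.
Tool frame: the origin (TCP) lies midway between the tips of the shut fingers; the grasp point (between the pads) lies bot.grip_point_offset behind it (bot.grip_point_offset is the distance from the TCP to the grasp point, in m); z points along the fingers, y is the direction in which the jaws open and shut (so a half turn about z gives the same grasp; the last joint's range is limited). The gripper opens to 87 mm and grips with 3 to 60 N. Pads are 19 mm wide; open, the fingers measure 117 mm over their backs; the gripper's body (75 mm by 190 mm) begins 51 mm behind the grasp point.
Start: joints at [-1.26, 0.332, -0.065, 1.46, 0.022, 1.35, -0.088], TCP at [0.205, 0.591, 0.195] pointing down, gripper open.
Joint ranges: [-2.6, 2.6], [-0.5, 2.12], [-1.47, 1.34], [0.16, 2.42], [-1.27, 4.41], [0.06, 2.06], [-2.6, 2.6]. Speed limits (rad/s): [2.22, 2.22, 2.79, 2.79, 3.14, 3.14, 3.14].

## Interface

Orientations are given as a rotation vector (axis times angle).
In Python, from workcell import readout, read_camera, workorder, silhouettes, mark_of, bot gives the robot as it stands.
- The arm moves only by the tool apply_moves, never from a script. Its argument "motion" is a list of rows, each a list of 7 numbers: the shift along the tool's x, y, z in m, then the turn, a rotation vector about the tool's x, y, z in degrees, then the finger opening in m, from 0 to 0.087. A call has 1 to 8 rows; each row shifts and turns the commanded pose from where the row before left it, along the tool's axes as they then stand; what a row does not reach is not made up. A row lasts 1/8 s, in which the tool goes at most 62.5 mm and 10.7 degrees, less where a joint would pass 70% of its speed; a pose out of reach is approached as far as the arm can. A call is refused whole if a number of a shift passes 0.0625 or a number of a turn 10.7, either way. A call with a gripper value outside its range is refused whole. The fingers move at their own pace and stop on an object; "grip_force" is the grip in N (left out, the last holds). Time passes only in rows, so rows that do not move let the fingers close. It gives the time, the measured TCP pose, the force and the opening at its end, in the units of the state.
- readout.state(): the state, without advancing time (a new reading comes with each control period).
- read_camera(name): name is "scene" or "top"; returns a dict with "frame" (420x560x3 uint8, blue, green, red), "depth" (420x560 float32, m along the optical axis (not along the pixel's ray), 0 where there is no reading), "K" (3x3 intrinsics, pixels), "R" (3x3) and "t" (3): a world point X has camera coordinates R X + t. Camera axes: x right, y down, z forward; pixel columns grow to the right and rows downward; lengths in m; the calibration is good to about 2 mm. A picture is of the moment at which its call begins.
- workorder.finish_job(): hands the job in, once; it reports no verdict.
Trained networks look in the newest picture that a camera, given by its name, has taken for a name from the list of things; names that differ only in an ending like _2 or _b are one class to them, and where a whole thing is asked for, a point or a joint stands for the part that bears it (a point fixed in the world has none). Each returns a list of dicts, best first, with "score" (0 to 1); they miss things now and then, are a little off and sometimes report something else, mostly with a low value. They report only what shows in the picture. A call takes as long as a camera call. They do not tell look-alikes from the thing itself.
- silhouettes(target, camera): "region" (420x560 bool, what is visible of it) and "xy" ([column, row] as shares, 0 to 1, of the picture: columns of its width, rows of its height, amid what is visible of it).
- mark_of(target, camera): "xy" ([column, row] as shares, 0 to 1, of the picture: columns of its width, rows of its height: a listed point, or the origin of a listed thing).
The state is a dict: "time": time; "joint_positions": joint angles; "joint_vel": joint speeds; "tau": joint torques, N m; "tcp_pos": TCP position; "ee_rot": TCP orientation; "contact_force": force on the tool from outside, world axes, zero at the start; "torque": the same for the moment, N m; "width": finger opening in m.
Only numpy, scipy, OpenCV 4.12 (cv2) and the standard library are available. Lean on these libraries where they do the work, as an engineer would, in place of code of your own. Each camera call takes 0.05 s, during which the arm holds its last target.

## Working session

There is one attempt and no reset: what is moved stays moved. The work goes in short steps, Python scripts to look and compute and a tool call to move; the robot and the scene stay as the last step left them, time stands still between calls to the robot, and variables do not carry over. Pictures are saved under pics/ and viewed, and the job is handed in when it is done.

Besides the shell and the picture viewer there is one more tool, called after ">>>" as a command line: name --pt "numbers of a row" for each row, then --argument value for the rest. apply_moves: Moves the arm, as the interface text tells. Its arguments: {"type":"object","properties":{"motion":{"type":"array","items":{"type":"array","items":{"type":"number"}}},"grip_force":{"type":"number"}},"required":["motion"]}

```bash
mkdir -p pics; ls; cat > h.py <<'E'
import numpy as np,cv2
from workcell import readout, read_camera, workorder, silhouettes, mark_of, bot
def world(c,uv,z=None):
    K,R,t=c["K"],c["R"],c["t"]; u,v=uv
    ray=np.linalg.inv(K)@np.array([u,v,1.0])
    if z is None:
        d=c["depth"][int(round(v)),int(round(u))]; return R.T@(ray*d-t)
    o=-R.T@t; w=R.T@ray
    return o+w*(z-o[2])/w[2]
E
python3 - <<'E'
from h import *
s=readout.state();print({k:np.round(v,3) for k,v in s.items()}, bot.grip_point_offset)
Z=dict(test_panel_center=.053,test_panel_notch=.053,blank_panel_center=.053,panel_stand=0,label_reader=0,reader_stop=.051,reader_key=.051,felt_tin=0,weight_1=0,weight_2=0)
for n in("scene","top"):
    c=read_camera(n);cv2.imwrite(f"pics/{n}0.png",c["frame"])
    print(n,np.round(-c["R"].T@c["t"],3))
    for k,z in Z.items():
        for m in mark_of(k,n)[:3]:
            uv=np.array(m["xy"])*[560,420]
            print(k,round(m["score"],2),uv.round(1),world(c,uv,z).round(4))
E
```

```text
pics
{'time': np.float64(0.0), 'joint_positions': array([-1.26 ,  0.333, -0.065,  1.461,  0.022,  1.35 , -0.089]), 'joint_vel': array([ 0.001,  0.001,  0.001, -0.   ,  0.002, -0.001,  0.001]), 'tau': array([-0.0000e+00, -6.2326e+01,  2.5000e-02, -3.8990e+01, -6.1000e-02,
        4.0000e-02,  0.0000e+00]), 'tcp_pos': array([0.205, 0.59 , 0.194]), 'ee_rot': array([-5.220e-01, -3.098e+00,  2.000e-03]), 'contact_force': array([-0.572, -0.203, -0.364]), 'torque': array([-0.011, -0.009,  0.014]), 'width': np.float64(0.087)} 0.0187
scene [-0.05  -0.613  0.838]
test_panel_center 0.91 [234.3 230.1] [0.4298 0.1542 0.053 ]
test_panel_center 0.89 [274.7 344.4] [ 0.2996 -0.1619  0.053 ]
test_panel_center 0.81 [347.6 272.1] [ 0.5395 -0.1161  0.053 ]
test_panel_notch 0.78 [364.7 255.9] [ 0.6048 -0.1049  0.053 ]
test_panel_notch 0.75 [286.6 317.9] [ 0.3572 -0.128   0.053 ]
test_panel_notch 0.68 [261.7 231.3] [0.4778 0.1089 0.053 ]
blank_panel_center 0.67 [284.6 241.1] [0.4978 0.0476 0.053 ]
panel_stand 0.56 [311.5 273.1] [ 0.5129 -0.0318  0.    ]
label_reader 0.65 [244.  187.2] [0.5907 0.3401 0.    
[... 698 characters left out ...]
est_panel_notch 0.55 [253.3 216.9] [0.4982 0.1566 0.053 ]
blank_panel_center 0.75 [301.2 219.2] [0.4898 0.0403 0.053 ]
panel_stand 0.78 [329.7 210.6] [ 0.5127 -0.0356  0.    ]
panel_stand 0.46 [365.3 198.1] [ 0.5424 -0.1273  0.    ]
label_reader 0.62 [185.5 185.4] [0.5851 0.3282 0.    ]
reader_stop 0.81 [177.9 181.1] [0.5899 0.3385 0.051 ]
reader_key 0.98 [176.4 181.1] [0.59   0.3422 0.051 ]
felt_tin 0.88 [253.8 133.8] [0.7139 0.1525 0.    ]
felt_tin 0.41 [271.  166.7] [0.6281 0.1105 0.    ]
weight_1 0.71 [268.8 165.1] [0.6323 0.116  0.    ]
weight_1 0.43 [299.6 143.7] [0.6859 0.036  0.    ]
weight_2 0.71 [268.8 165.1] [0.6323 0.116  0.    ]
weight_2 0.43 [299.6 143.7] [0.6859 0.036  0.    ]
```

View pics/scene0.png

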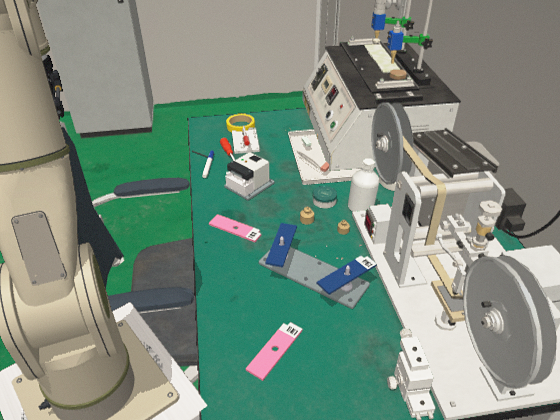

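View pics/top0.png

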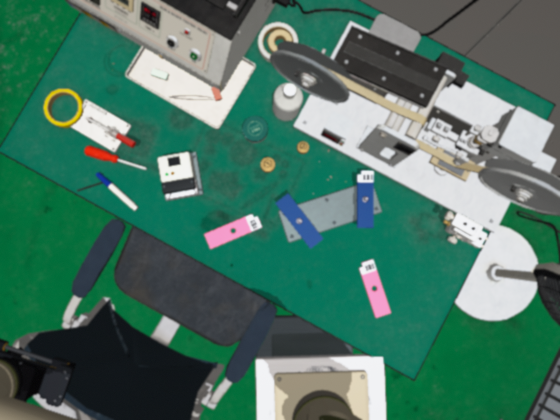

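The blue panel with the frosted end is on the right peg: centre at scene (347,272) and top (364,198). The blank is on the left peg. The pink look-alikes are at top (233,231) and (375,288), and the reader is at top (180,175). I'll zoom in next.

```bash
python3 - <<'E'
from h import *
a=cv2.imread("pics/top0.png");b=cv2.imread("pics/scene0.png")
f=lambda i,x,y,w,h:cv2.resize(i[y:y+h,x:x+w],(400,300),interpolation=cv2.INTER_CUBIC)
cv2.imwrite("pics/z1.png",np.vstack([np.hstack([f(a,145,140,80,60),f(a,320,155,80,60)]),np.hstack([f(b,210,145,80,60),f(b,305,240,80,60)])]))
for n in("top","scene"):
    c=read_camera(n)
    for k in("test_panel_center","blank_panel_center","label_reader"):
        for i,m in enumerate(silhouettes(k,n)):
            r=m["region"]; v,u=np.nonzero(r)
            P=np.array([world(c,p) for p in zip(u,v)])
            if k!="label_reader":
                P=P[(P[:,2]>.045)&(P[:,2]<.065)]
            if len(P)<20: print(n,k,'few');continue
            (cx,cy),(w,h),an=cv2.minAreaRect((P[:,:2]*1000).astype(np.float32))
            print(n,k,round(m["score"],2),len(P),(np.array(m["xy"])*[560,420]).round(),"med",np.median(P,0).round(4),"rect",round(cx,1),round(cy,1),round(w),round(h),round(an,1))
E
```

```text
top test_panel_center 0.91 930 [365. 196.] med [ 0.5338 -0.117   0.0546] rect 536.2 -116.6 41 139 87.9
top test_panel_center few
top test_panel_center few
top label_reader 0.64 1668 [184. 173.] med [0.6017 0.3298 0.0751] rect 522.8 270.7 343 123 37.2
scene test_panel_center few
scene test_panel_center few
scene test_panel_center 0.71 913 [343. 273.] med [ 0.527  -0.1208  0.0556] rect 534.6 -117.1 44 142 87.1
scene blank_panel_center 0.74 735 [283. 249.] med [0.4771 0.0378 0.0556] rect 485.6 45.1 144 41 36.3
scene label_reader 0.91 1604 [248. 178.] med [0.588  0.3092 0.0482] rect 335.6 -68.4 1334 135 56.4
scene label_reader 0.73 151 [342. 228.] med [0.6674 0.0235 0.0186] rect 680.3 34.2 56 31 43.0
scene label_reader 0.2 843 [345. 276.] med [ 0.526  -0.1206  0.0557] rect 247.7 -326.1 820 111 36.2
```

View pics/z1.png

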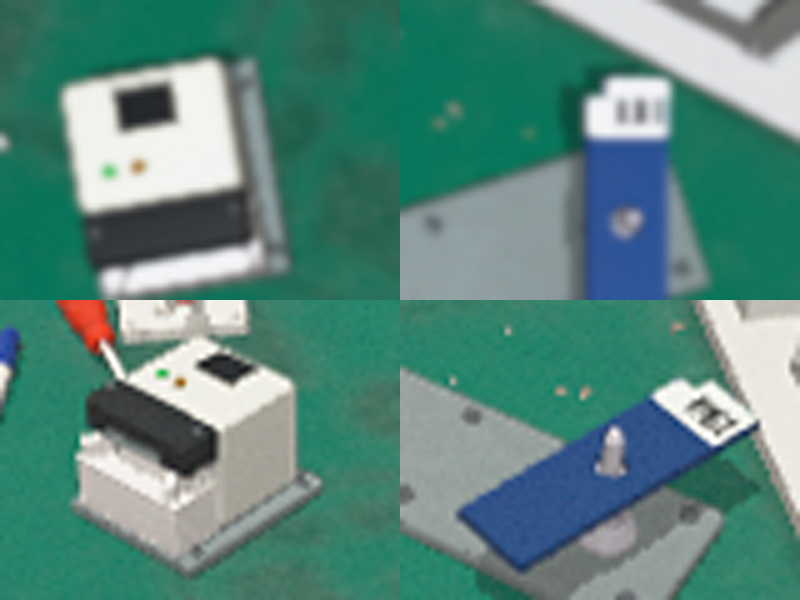

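```bash
cat >> h.py <<'E'
def cloud(c):
    v,u=np.mgrid[0:420,0:560]; d=c["depth"].astype(float)
    K=c["K"]; X=np.stack([(u-K[0,2])/K[0,0]*d,(v-K[1,2])/K[1,1]*d,d],-1)
    W=(X-c["t"])@c["R"]; W[d==0]=np.nan; return W
E
python3 - <<'E'
from h import *
for n in("top","scene"):
    c=read_camera(n);W=cloud(c);F=c["frame"].astype(int)
    m=(abs(W[...,0]-.59)<.1)&(abs(W[...,1]-.33)<.1)
    for lo,hi in((.07,.09),(.074,.084)):
        t=m&(W[...,2]>lo)&(W[...,2]<hi); P=W[t]
        print(n,"reader top",lo,len(P),P.mean(0).round(4),cv2.minAreaRect((P[:,:2]*1000).astype(np.float32)))
    blk=m&(W[...,2]>.07)&(F.sum(-1)<200); P=W[blk]
    print("black",len(P),P.mean(0).round(4))
    # heights along region near panel/gripper
    for x in np.arange(.40,.72,.04):
        print(round(x,2),[ (lambda q: round(float(np.nanmax(q)),3) if q.size else -1)(W[(abs(W[...,0]-x)<.02)&(abs(W[...,1]-y)<.02)][:,2]) for y in np.arange(-.28,.44,.04)])
    # panel colour+depth
    p=(abs(W[...,0]-.536)<.09)&(abs(W[...,1]+.116)<.05)&(W[...,2]>.047)&(W[...,2]<.064)
    P=W[p]; r=cv2.minAreaRect((P[:,:2]*1000).astype(np.float32)); print("panel",len(P),np.median(P[:,2]),r)
    q=P[:,:2]-P[:,:2].mean(0);w,V=np.linalg.eigh(q.T@q);print("yaw",np.degrees(np.arctan2(V[1,1]*np.sign(V[0,1]),abs(V[0,1]))))
E
```

```text
top reader top 0.07 1197 [0.6079 0.3387 0.0766] ((608.8275756835938, 339.3558349609375), (91.52474975585938, 78.33154296875), 8.932401657104492)
top reader top 0.074 1014 [0.6075 0.3388 0.0774] ((608.4148559570312, 338.6530456542969), (90.59415435791016, 76.9894790649414), 9.014741897583008)
black 356 [0.5855 0.3355 0.0774]
0.4 [0.008, 0.006, 0.005, 0.005, 0.01, 0.006, 0.006, 0.005, 0.055, 0.006, 0.006, 0.008, 0.006, 0.005, 0.007, 0.006, 0.002, -0.253]
0.44 [0.008, 0.005, 0.007, 0.006, 0.006, 0.006, 0.006, 0.062, 0.061, 0.016, 0.007, 0.008, 0.011, 0.013, 0.012, 0.008, 0.006, 0.006]
0.48 [0.007, 0.005, 0.007, 0.005, 0.062, 0.059, 0.018, 0.061, 0.074, 0.062, 0.006, 0.012, 0.012, 0.01, 0.009, 0.005, 0.005, 0.005]
0.52 [0.023, 0.008, 0.005, 0.018, 0.075, 0.059, 0.018, 0.017, 0.062, 0.061, 0.054, 0.011, 0.007, 0.005, 0.008, 0.007, 0.006, 0.008]
0.56 [0.026, 0.028, 0.026, 0.017, 0.062, 0.059, 0.016, 0.017, 0.004, 0.06, 0.004, 0.006, 0.007, 0.006, 0.081, 0.084, 0.084, 0.005]
0.6 [0.181, 0.025, 0.246, 0.047, 0.061, 0.058, 0.005, 0.007, 0.006, 0.004, 0.026, 0.005, 0.007, 0.007, 0.081, 0.085, 
[... 1261 characters left out ...]
03, 0.003, 0.005, 0.003]
0.56 [0.024, 0.023, 0.022, 0.053, 0.059, 0.056, 0.016, 0.014, 0.004, 0.059, 0.002, 0.003, 0.004, 0.004, 0.08, 0.083, 0.081, 0.003]
0.6 [0.114, 0.024, 0.256, 0.057, 0.059, 0.054, 0.004, 0.004, 0.004, 0.004, 0.029, 0.004, 0.004, 0.004, 0.081, 0.083, 0.082, -1]
0.64 [0.222, 0.223, 0.27, 0.268, 0.266, 0.024, 0.003, 0.013, 0.022, 0.02, 0.043, 0.003, 0.003, 0.003, 0.065, 0.081, 0.081, 0.075]
0.68 [0.231, 0.268, 0.291, 0.264, 0.268, 0.094, 0.095, 0.079, 0.035, 0.003, 0.032, 0.032, 0.003, 0.004, 0.012, 0.012, 0.005, -1]
panel 945 0.055684908324953084 ((535.146728515625, -117.45122528076172), (43.167640686035156, 142.88560485839844), 87.87281036376953)
yaw -3.0139006548999876
```

```bash
python3 - <<'E'
from h import *
from scipy.spatial.transform import Rotation as Ro
for n in("top","scene"):
    c=read_camera(n);W=cloud(c)
    for lo in(.085,.12,.2):
        m=(W[...,2]>lo)&(W[...,2]<.45)&(abs(W[...,1]+.117)<.13)&(W[...,0]>.45)
        P=W[m]; i=np.argsort(P[:,0])[:200:25]; print(n,lo,len(P),P[i].round(3).tolist())
    pin=(np.hypot(W[...,0]-.536,W[...,1]+.117)<.015)&(W[...,2]>.066)
    print("pin",pin.sum(),W[pin].mean(0))
s=readout.state();R=Ro.from_rotvec(s["ee_rot"]).as_matrix();print(R.round(3))
d=np.array([.5355,-.117,.195])-s["tcp_pos"];print("tool delta",R.T@d)
E
```

```text
top 0.085 10953 [[0.618, -0.189, 0.231], [0.62, -0.196, 0.114], [0.621, -0.187, 0.238], [0.622, -0.183, 0.244], [0.624, -0.188, 0.121], [0.625, -0.186, 0.242], [0.626, -0.2, 0.247], [0.627, -0.183, 0.103]]
top 0.12 10213 [[0.618, -0.189, 0.231], [0.62, -0.187, 0.196], [0.622, -0.186, 0.2], [0.623, -0.182, 0.206], [0.625, -0.187, 0.145], [0.626, -0.187, 0.261], [0.627, -0.196, 0.253], [0.628, -0.188, 0.259]]
top 0.2 9186 [[0.618, -0.189, 0.231], [0.621, -0.185, 0.228], [0.624, -0.188, 0.259], [0.626, -0.187, 0.261], [0.628, -0.18, 0.25], [0.63, -0.177, 0.252], [0.631, -0.189, 0.263], [0.633, -0.162, 0.246]]
pin 10 [ 0.53643827 -0.11574382  0.0706353 ]
scene 0.085 21077 [[0.614, -0.193, 0.238], [0.618, -0.198, 0.178], [0.618, -0.193, 0.147], [0.619, -0.196, 0.101], [0.619, -0.197, 0.113], [0.619, -0.198, 0.169], [0.62, -0.198, 0.205], [0.62, -0.191, 0.188]]
scene 0.12 18961 [[0.614, -0.193, 0.238], [0.618, -0.192, 0.228], [0.618, -0.191, 0.244], [0.619, -0.199, 0.227], [0.619, -0.187, 0.234], [0.62, -0.197, 0.162], [0.62, -0.194, 0.187], [0.621, -0.195, 0.228]]
scene 0.2 13666 [[0.614, -0.193, 0.238], [0.618, -0.189, 0.208], [0.619, -0.187, 0.224], [0.62, -0.186, 0.228], [0.621, -0.194, 0.245], [0.622, -0.184, 0.203], [0.622, -0.183, 0.243], [0.623, -0.184, 0.223]]
pin 18 [ 0.53373787 -0.11927585  0.07105616]
[[-0.945  0.328  0.   ]
 [ 0.328  0.945  0.   ]
 [ 0.     0.    -1.   ]]
tool delta [-5.44301348e-01 -5.60136542e-01 -2.92996707e-04]
```

>>> apply_moves --pt "-0.02 -0.02 0 0 0 0 0.087" --pt "-0.036 -0.037 0 0 0 0 0.087" --pt "-0.036 -0.037 0 0 0 0 0.087" --pt "-0.036 -0.037 0 0 0 0 0.087" --pt "-0.036 -0.037 0 0 0 0 0.087" --pt "-0.036 -0.037 0 0 0 0 0.087" --pt "-0.036 -0.037 0 0 0 0 0.087" --pt "-0.036 -0.037 0 0 0 0 0.087" --grip_force 25

```text
time: 2.7
tcp_pos: [0.3709, 0.2363, 0.195]
ee_rot: [0.522, 3.098, 0.001]
contact_force: [-0.4, 0.0, 0.4]
width: 0.0871
```

>>> apply_moves --pt "-0.036 -0.037 0 0 0 0 0.087" --pt "-0.036 -0.037 0 0 0 0 0.087" --pt "-0.036 -0.037 0 0 0 0 0.087" --pt "-0.036 -0.037 0 0 0 0 0.087" --pt "-0.036 -0.037 0 0 0 0 0.087" --pt "-0.036 -0.037 0 0 0 0 0.087" --pt "-0.036 -0.037 0 0 0 0 0.087" --pt "-0.02 -0.022 0 0 0 0 0.087"

```text
time: 3.7
tcp_pos: [0.5358, -0.1195, 0.1949]
ee_rot: [0.525, 3.097, -0.001]
contact_force: [-0.6, 1.2, 0.1]
width: 0.0867
```

>>> apply_moves --pt "0 0 0 0 0 -5.5 0.087" --pt "0 0 0 0 0 -5.5 0.087" --pt "0 0 0 0 0 -5.5 0.087" --pt "0 0 0 0 0 0 0.087"

```text
time: 4.2
tcp_pos: [0.5353, -0.1168, 0.1948]
ee_rot: [0.073, 3.141, 0.0]
contact_force: [-1.0, 0.1, 0.2]
width: 0.0869
```

```bash
cat >> h.py <<'E'
from scipy.spatial.transform import Rotation as Ro
def st():
    s=readout.state();R=Ro.from_rotvec(s["ee_rot"]).as_matrix()
    print("t",round(s["time"],2),"tcp",s["tcp_pos"].round(4),"jaw",round(np.degrees(np.arctan2(R[1,1],R[0,1])),2),"zax",R[:,2].round(3),"F",np.round(s["contact_force"],1),"w",round(s["width"],4),"q",np.round(s["joint_positions"],2)); return s,R
E
python3 - <<'E'
from h import *
s,R=st()
print(R.T@(np.array([.5355,-.117,.0343])-s["tcp_pos"]))
for n in("top","scene"): 
    c=read_camera(n);cv2.imwrite(f"pics/{n}1.png",c["frame"])
E
```

```text
t 4.2 tcp [ 0.5353 -0.1168  0.1948] jaw 87.34 zax [ 0.  0. -1.] F [-1.   0.1  0.2] w 0.0869 q [-0.44  0.17  0.64  1.7  -0.11  1.31  1.75]
[-0.00019578 -0.00024719  0.16049256]
```

View pics/scene1.png

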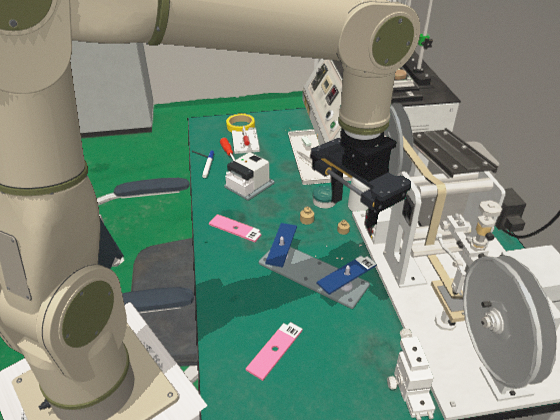

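>>> apply_moves --pt "0 0 0.025 0 0 0 0.087" --pt "0 0 0.025 0 0 0 0.087" --pt "0 0 0.025 0 0 0 0.087" --pt "0 0 0.02 0 0 0 0.087" --pt "0 0 0.015 0 0 0 0.087" --pt "0 0 0 0 0 0 0.087"

```text
time: 5.05
tcp_pos: [0.5347, -0.1167, 0.084]
ee_rot: [-0.073, -3.139, 0.0]
contact_force: [0.3, 0.3, 0.4]
width: 0.0868
```

```bash
python3 - <<'E'
from h import *
s,R=st()
for n in("top","scene"): 
    c=read_camera(n);cv2.imwrite(f"pics/{n}2.png",c["frame"])
a=cv2.imread("pics/scene2.png")[130:310,260:480];cv2.imwrite("pics/z2.png",cv2.resize(a,None,fx=3,fy=3))
E
```

```text
t 5.05 tcp [ 0.5347 -0.1167  0.084 ] jaw 87.34 zax [-0.002 -0.    -1.   ] F [0.3 0.3 0.4] w 0.0868 q [-0.4   0.29  0.62  1.83 -0.19  1.09  1.81]
```

View pics/z2.png

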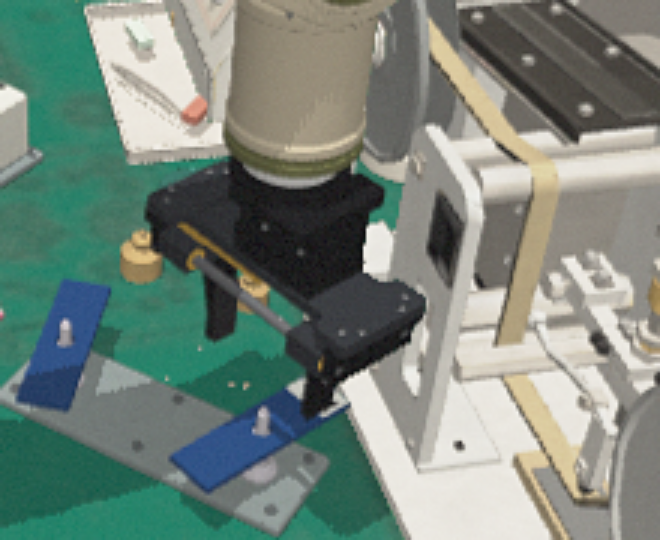

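The fingers straddle the notched panel, at about (220,310) and (320,390) in the crop, with the peg between them. The machine plate is beside the gripper but not touching, and the force reads zero. I'll descend the rest of the way and grip.

>>> apply_moves --pt "0 0 0.02 0 0 0 0.087" --pt "0 0 0.015 0 0 0 0.087" --pt "0 0 0.0145 0 0 0 0.087" --pt "0 0 0 0 0 0 0.087"

```text
time: 5.65
tcp_pos: [0.5346, -0.1167, 0.0343]
ee_rot: [-0.072, -3.139, 0.0]
contact_force: [0.3, -0.4, 0.1]
width: 0.0867
```

>>> apply_moves --pt "0 0 0 0 0 0 0.055" --pt "0 0 0 0 0 0 0.035" --pt "0 0 0 0 0 0 0.03" --pt "0 0 0 0 0 0 0.03" --pt "0 0 0 0 0 0 0.03" --pt "0 0 0 0 0 0 0.03" --grip_force 25

```text
time: 6.4
tcp_pos: [0.5353, -0.1168, 0.0353]
ee_rot: [0.072, 3.141, 0.0]
contact_force: [0.1, 1.5, 0.4]
width: 0.0353
```

```bash
python3 - <<'E'
from h import *
s,R=st()
E
```

```text
t 6.4 tcp [ 0.5353 -0.1168  0.0353] jaw 87.37 zax [ 0.  0. -1.] F [0.1 1.5 0.4] w 0.0353 q [-0.38  0.35  0.6   1.87 -0.24  0.99  1.85]
```

>>> apply_moves --pt "0 0 0 0 0 0 0.03"

```text
time: 6.52
tcp_pos: [0.5352, -0.1168, 0.0352]
ee_rot: [-0.072, -3.141, -0.0]
contact_force: [0.4, -0.5, 0.2]
width: 0.0319
```

```bash
python3 - <<'E'
from h import *
s,R=st()
c=read_camera("top");a=c["frame"][120:270,280:480]
c=read_camera("scene");b=c["frame"][190:340,270:470]
cv2.imwrite("pics/z3.png",cv2.resize(np.hstack([a,b]),(800,300),interpolation=cv2.INTER_CUBIC))
W=cloud(c)
p=(abs(W[...,0]-.536)<.09)&(abs(W[...,1]+.116)<.05)&(W[...,2]>.03)&(W[...,2]<.066)&(c["frame"][...,0]>c["frame"][...,2]*1.6)&(c["frame"][...,0]>c["frame"][...,1]*1.3)
P=W[p];print(len(P),P.mean(0)); A=np.c_[P[:,:2]-[.5355,-.117],np.ones(len(P))];print(np.linalg.lstsq(A,P[:,2],rcond=None)[0])
E
```

```text
t 6.53 tcp [ 0.5352 -0.1168  0.0352] jaw 87.37 zax [-0.  0. -1.] F [ 0.4 -0.5  0.2] w 0.0319 q [-0.38  0.35  0.6   1.87 -0.24  0.99  1.85]
532 [ 0.50403577 -0.1182321   0.05577944]
[-9.36672952e-06 -2.73228057e-03  5.57757749e-02]
```

View pics/z3.png

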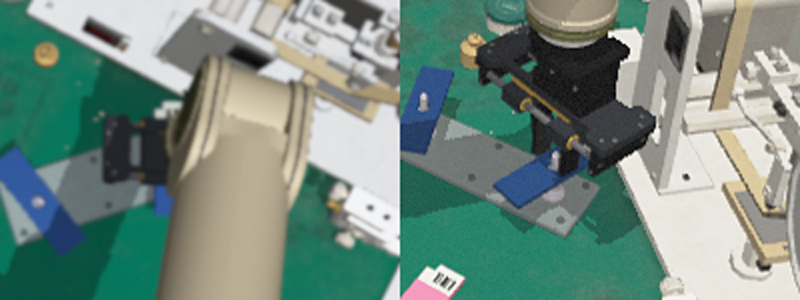

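```bash
python3 - <<'E'
from h import *
s,R=st()
c=read_camera("scene");f=c["frame"].copy()
def px(X):
    x=c["R"]@np.array(X)+c["t"];x=c["K"]@x;return (x[:2]/x[2])
T=s["tcp_pos"]
for X in(T,T-R[:,2]*.0187, T+R[:,1]*.02,T-R[:,1]*.02): print(px(X).round(1))
b=f[225:315,290:410];cv2.imwrite("pics/z4.png",cv2.resize(b,(800,600),interpolation=cv2.INTER_CUBIC))
W=cloud(c)
dark=(f.sum(-1)<150)&(abs(W[...,0]-.535)<.03)&(abs(W[...,1]+.117)<.08)
P=W[dark];P=P[np.argsort(P[:,2])];print(P[:400:20].round(3).tolist())
E
```

```text
t 6.62 tcp [ 0.5353 -0.1168  0.0352] jaw 87.37 zax [-0.  0. -1.] F [ 0.2 -0.3  0.4] w 0.0306 q [-0.38  0.35  0.6   1.87 -0.24  0.99  1.85]
[345.8 278.9]
[346.5 272.9]
[339.7 273.6]
[352.1 284.3]
[[0.548, -0.136, 0.054], [0.534, -0.103, 0.067], [0.534, -0.103, 0.071], [0.53, -0.142, 0.074], [0.543, -0.141, 0.077], [0.523, -0.137, 0.081], [0.524, -0.097, 0.085], [0.525, -0.095, 0.089], [0.524, -0.096, 0.093], [0.526, -0.096, 0.097], [0.528, -0.1, 0.102], [0.524, -0.094, 0.109], [0.523, -0.091, 0.116], [0.529, -0.037, 0.135], [0.524, -0.097, 0.14], [0.563, -0.044, 0.144], [0.515, -0.163, 0.149], [0.514, -0.161, 0.156], [0.509, -0.163, 0.159], [0.51, -0.117, 0.168]]
```

View pics/z4.png

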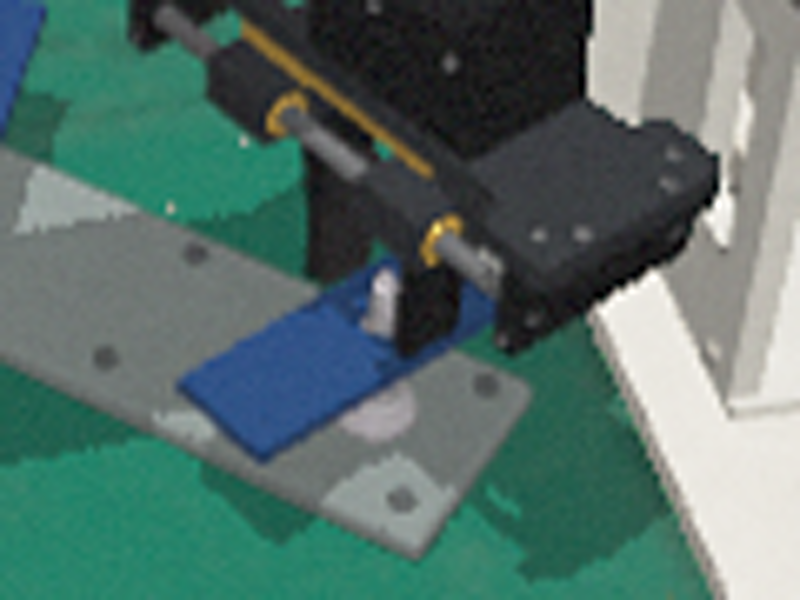

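```bash
python3 - <<'E'
from h import *
s,R=st()
c=read_camera("scene");W=cloud(c);f=c["frame"]
for u in(339,352,355):
    for v in range(255,286,2): print(u,v,W[v,u].round(3),f[v,u].tolist())
print(dir(bot),{k:getattr(bot,k) for k in dir(bot) if k[0]!='_' and not callable(getattr(bot,k))})
E
```

```text
t 6.67 tcp [ 0.5353 -0.1168  0.0352] jaw 87.37 zax [ 0.  0. -1.] F [0.8 0.5 0.6] w 0.0305 q [-0.38  0.35  0.6   1.87 -0.24  0.99  1.85]
339 255 [ 0.526 -0.098  0.099] [28, 32, 33]
339 257 [ 0.526 -0.099  0.094] [36, 38, 37]
339 259 [ 0.527 -0.099  0.088] [38, 38, 38]
339 261 [ 0.527 -0.1    0.082] [33, 33, 34]
339 263 [ 0.526 -0.101  0.077] [40, 38, 40]
339 265 [ 0.527 -0.101  0.071] [34, 35, 36]
339 267 [ 0.528 -0.1    0.064] [48, 46, 37]
339 269 [ 0.53  -0.099  0.055] [102, 61, 41]
339 271 [ 0.526 -0.103  0.055] [141, 88, 53]
339 273 [ 0.521 -0.108  0.056] [132, 79, 42]
339 275 [ 0.516 -0.113  0.058] [135, 81, 50]
339 277 [ 0.512 -0.117  0.057] [135, 82, 45]
339 279 [ 0.51  -0.12   0.055] [138, 88, 55]
339 281 [ 0.505 -0.125  0.056] [134, 81, 44]
339 283 [ 0.501 -0.128  0.055] [135, 85, 50]
339 285 [ 0.495 -0.134  0.058] [136, 83, 49]
352 255 [ 0.502 -0.153  0.155] [64, 62, 57]
352 257 [ 0.496 -0.159  0.158] [68, 65, 60]
352 259 [ 0.494 -0.162  0.156] [49, 47, 47]
352 261 [ 0.493 -0.163  0.151] [50, 43, 41]
352 263 [ 0.494 -0.163  0.145] [44, 41, 36]
352 265 [ 0.495 -0.163  0.14 ] 
[... 906 characters left out ...]
]
355 275 [ 0.536 -0.14   0.066] [35, 30, 28]
355 277 [ 0.542 -0.136  0.053] [96, 57, 32]
355 279 [ 0.568 -0.116  0.012] [117, 119, 112]
355 281 [ 0.564 -0.12   0.011] [115, 119, 113]
355 283 [ 0.56  -0.123  0.01 ] [116, 118, 111]
355 285 [ 0.556 -0.127  0.01 ] [111, 112, 108]
['IKError', '__class__', '__delattr__', '__dict__', '__dir__', '__doc__', '__eq__', '__format__', '__ge__', '__getattribute__', '__getstate__', '__gt__', '__hash__', '__init__', '__init_subclass__', '__le__', '__lt__', '__module__', '__ne__', '__new__', '__reduce__', '__reduce_ex__', '__repr__', '__setattr__', '__sizeof__', '__str__', '__subclasshook__', '__weakref__', 'grip_point_offset'] {'grip_point_offset': 0.0187}
```

The fingers closed above the panel. Depth puts the tips at z≈0.062, about 26 mm higher than the reported TCP, and the panel hasn't moved. I'll open, go 27 mm lower and measure again.

>>> apply_moves --pt "0 0 -0.002 0 0 0 0.087" --pt "0 0 0 0 0 0 0.087" --pt "0 0 0 0 0 0 0.087" --pt "0 0 0 0 0 0 0.087" --pt "0 0 0 0 0 0 0.087" --pt "0 0 0 0 0 0 0.087" --pt "0 0 0 0 0 0 0.087" --pt "0 0 0 0 0 0 0.087"

```text
time: 7.72
tcp_pos: [0.5353, -0.1168, 0.0372]
ee_rot: [0.072, 3.141, 0.0]
contact_force: [-0.0, -0.1, 0.4]
width: 0.0867
```

```bash
python3 - <<'E'
from h import *
s,R=st()
c=read_camera("scene");W=cloud(c);f=c["frame"]
cv2.imwrite("pics/z5.png",cv2.resize(f[215:320,280:420],(800,600),interpolation=cv2.INTER_CUBIC))
dark=(f.sum(-1)<140)&(abs(W[...,0]-.535)<.03)&(abs(W[...,1]+.117)<.08)&(W[...,2]<.11)&(W[...,2]>.05)
for sg in(1,-1):
    P=W[dark&((W[...,1]+.117)*sg>0)];print(len(P),np.percentile(P,[1,5,50,95,99],axis=0).round(3).tolist())
E
```

```text
t 7.72 tcp [ 0.5353 -0.1168  0.0372] jaw 87.37 zax [ 0.  0. -1.] F [-0.  -0.1  0.4] w 0.0867 q [-0.38  0.35  0.6   1.87 -0.23  0.99  1.85]
120 [[0.524, -0.075, 0.067], [0.525, -0.075, 0.068], [0.53, -0.072, 0.087], [0.542, -0.066, 0.107], [0.544, -0.065, 0.11]]
79 [[0.519, -0.172, 0.068], [0.52, -0.171, 0.069], [0.523, -0.168, 0.083], [0.539, -0.162, 0.103], [0.541, -0.16, 0.104]]
```

View pics/z5.png

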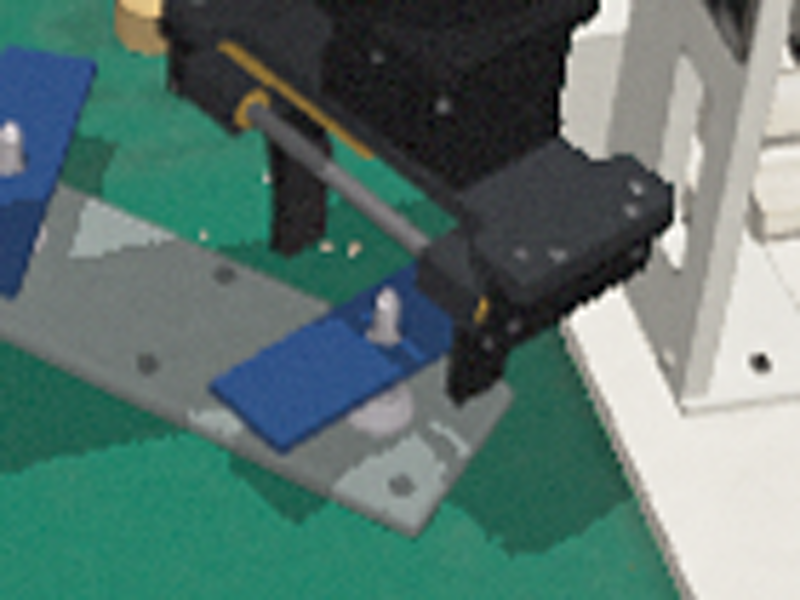

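>>> apply_moves --pt "0 0 0.01 0 0 0 0.087" --pt "0 0 0.01 0 0 0 0.087" --pt "0 0 0.006 0 0 0 0.087" --pt "0 0 0.004 0 0 0 0.087" --pt "0 0 0 0 0 0 0.087"

```text
time: 8.4
tcp_pos: [0.5351, -0.1168, 0.0069]
ee_rot: [-0.072, -3.14, -0.0]
contact_force: [0.8, -0.0, 1.2]
width: 0.0869
```

```bash
python3 - <<'E'
from h import *
s,R=st()
c=read_camera("scene");W=cloud(c);f=c["frame"]
cv2.imwrite("pics/z6.png",cv2.resize(f[215:320,280:420],(800,600),interpolation=cv2.INTER_CUBIC))
dark=(f.sum(-1)<140)&(abs(W[...,0]-.535)<.03)&(abs(W[...,1]+.117)<.08)&(W[...,2]<.11)&(W[...,2]>.02)
for sg in(1,-1):
    P=W[dark&((W[...,1]+.117)*sg>0)];print(len(P),np.percentile(P,[1,5,50,95,99],axis=0).round(3).tolist())
E
```

```text
t 8.4 tcp [ 0.5351 -0.1168  0.0069] jaw 87.37 zax [-0.  0. -1.] F [ 0.8 -0.   1.2] w 0.0869 q [-0.36  0.39  0.58  1.89 -0.27  0.94  1.87]
146 [[0.524, -0.075, 0.038], [0.525, -0.074, 0.041], [0.53, -0.071, 0.064], [0.544, -0.064, 0.101], [0.545, -0.06, 0.107]]
64 [[0.519, -0.172, 0.039], [0.52, -0.17, 0.04], [0.522, -0.169, 0.051], [0.539, -0.164, 0.07], [0.541, -0.162, 0.074]]
```

View pics/z6.png

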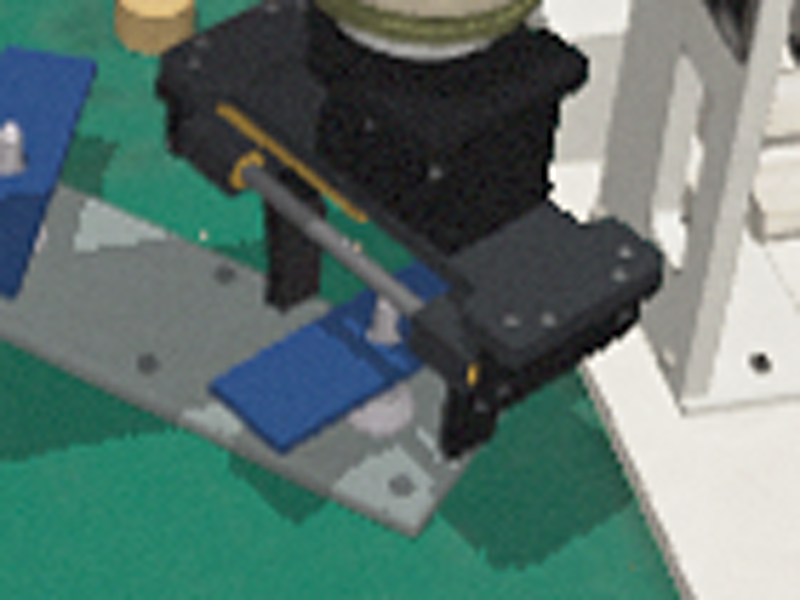

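The tips are now at z≈0.037, either side of the panel. I'll go 2 mm lower and close.

>>> apply_moves --pt "0 0 0.002 0 0 0 0.06" --pt "0 0 0 0 0 0 0.045" --pt "0 0 0 0 0 0 0.035" --pt "0 0 0 0 0 0 0.035" --pt "0 0 0 0 0 0 0.035" --pt "0 0 0 0 0 0 0.035" --pt "0 0 0 0 0 0 0.035" --pt "0 0 0 0 0 0 0.035" --grip_force 25

```text
time: 9.45
tcp_pos: [0.5353, -0.1168, 0.0053]
ee_rot: [0.072, 3.141, 0.0]
contact_force: [-0.7, 0.2, 1.4]
width: 0.0395
```

```bash
python3 - <<'E'
from h import *
s,R=st()
E
```

```text
t 9.45 tcp [ 0.5353 -0.1168  0.0053] jaw 87.37 zax [ 0.  0. -1.] F [-0.7  0.2  1.4] w 0.0395 q [-0.36  0.4   0.58  1.89 -0.27  0.93  1.87]
```

>>> apply_moves --pt "0 0 -0.005 0 0 0 0.035" --pt "0 0 -0.008 0 0 0 0.035" --pt "0 0 -0.01 0 0 0 0.035" --pt "0 0 -0.012 0 0 0 0.035" --pt "0 0 -0.012 0 0 0 0.035" --pt "0 0 -0.012 0 0 0 0.035" --pt "0 0 -0.006 0 0 0 0.035" --pt "0 0 0 0 0 0 0.035"

```text
time: 10.45
tcp_pos: [0.5355, -0.1167, 0.0706]
ee_rot: [0.072, 3.14, 0.0]
contact_force: [-0.1, -0.4, -0.7]
width: 0.0394
```

```bash
python3 - <<'E'
from h import *
s,R=st()
c=read_camera("scene");W=cloud(c);f=c["frame"]
cv2.imwrite("pics/z7.png",cv2.resize(f[185:305,270:430],(800,600),interpolation=cv2.INTER_CUBIC))
# target: stop (.5947,.336), yaw 9.2, panel centre 70+50 before
y=np.radians(9.2);d=np.array([np.cos(y),np.sin(y),0]);g=np.array([.5947,.336,0])-d*.125
print(g, R.T@(g-s["tcp_pos"]))
E
```

```text
t 10.45 tcp [ 0.5355 -0.1167  0.0706] jaw 87.38 zax [ 0.001  0.    -1.   ] F [-0.1 -0.4 -0.7] w 0.0394 q [-0.4   0.3   0.62  1.84 -0.2   1.06  1.82]
[0.47130797 0.31601485 0.        ] [0.08397416 0.42935099 0.07067222]
```

View pics/z7.png

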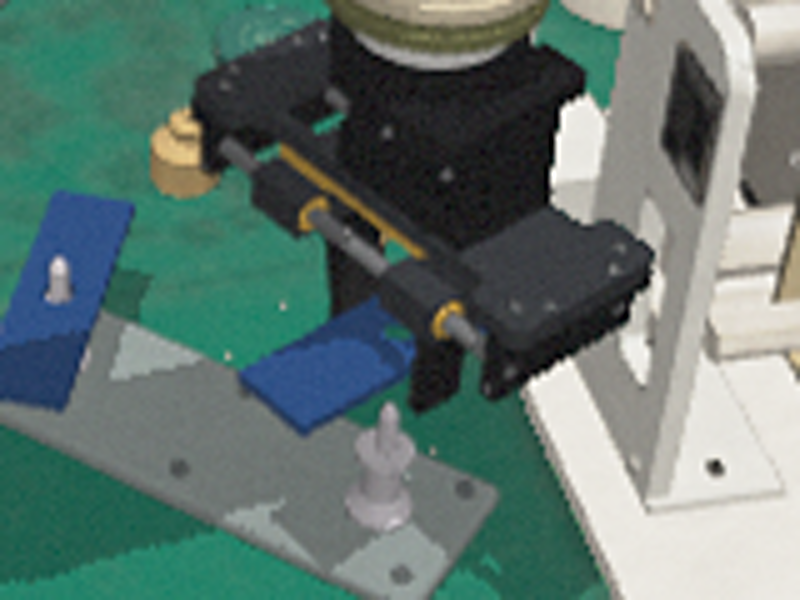

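The panel came off its peg and hangs level, with the peg bare at crop (385,450). I'll carry it over to a spot in front of the reader.

>>> apply_moves --pt "0.015 0 0 0 0 0 0.035" --pt "0.025 0.01 0 0 0 0 0.035" --pt "0.025 0.025 0 0 0 0 0.035" --pt "0.019 0.04 0 0 0 0 0.035" --pt "0 0.045 0 0 0 0 0.035" --pt "0 0.045 0 0 0 0 0.035" --pt "0 0.045 0 0 0 0 0.035" --pt "0 0.045 0 0 0 0 0.035"

```text
time: 11.5
tcp_pos: [0.4627, 0.1431, 0.0699]
ee_rot: [-0.072, -3.14, 0.0]
contact_force: [0.5, -0.1, 0.2]
width: 0.0393
```

>>> apply_moves --pt "0 0.045 0 0 0 0 0.035" --pt "0 0.045 0 0 0 0 0.035" --pt "0 0.04 0 0 0 0 0.035" --pt "0 0.03 0 0 0 0 0.035" --pt "0 0.015 0 0 0 -4 0.035" --pt "0 0 0 0 0 -4 0.035" --pt "0 0 0 0 0 -3.8 0.035" --pt "0 0 0 0 0 0 0.035"

```text
time: 12.5
tcp_pos: [0.4708, 0.3163, 0.0697]
ee_rot: [0.251, -3.131, 0.001]
contact_force: [0.8, 0.1, -0.9]
width: 0.0392
```

>>> apply_moves --pt "0 0 0.01 0 0 0 0.035" --pt "0 0 0.02 0 0 0 0.035" --pt "0 0 0.01 0 0 0 0.035" --pt "0 0 0 0 0 0 0.035"

```text
time: 13.0
tcp_pos: [0.4705, 0.3161, 0.0293]
ee_rot: [0.25, -3.13, 0.002]
contact_force: [0.6, 0.4, -0.4]
width: 0.0396
```

```bash
cat > m.py <<'E'
from h import *
import sys
tag=sys.argv[1]
s,R=st()
T=s["tcp_pos"]
ims=[]
for n in("top","scene"):
    c=read_camera(n);W=cloud(c);f=c["frame"].astype(int)
    if n=="top": ims.append(cv2.resize(c["frame"][130:270,120:290],(400,330)))
    else: ims.append(cv2.resize(c["frame"][140:250,180:313],(400,330),interpolation=cv2.INTER_CUBIC))
    b=(f[...,0]>f[...,2]*1.6)&(f[...,0]>f[...,1]*1.25)&(np.hypot(W[...,0]-T[0],W[...,1]-T[1])<.09)&(W[...,2]>.03)
    P=W[b]
    if len(P)>30:
        A=np.c_[P[:,:2]-T[:2],np.ones(len(P))];k=np.linalg.lstsq(A,P[:,2],rcond=None)[0]
        print(n,"blue",len(P),P.mean(0).round(4),"plane",k.round(4),"rect",cv2.minAreaRect((P[:,:2]*1000).astype(np.float32)))
    w=(f.min(-1)>120)&(np.hypot(W[...,0]-T[0],W[...,1]-T[1])<.085)&(W[...,2]>.03)
    P=W[w];print(n,"white near",len(P), P.mean(0).round(4) if len(P) else '')
cv2.imwrite(f"pics/{tag}.png",np.hstack(ims))
E
python3 m.py a1
```

```text
t 13.0 tcp [0.4705 0.3161 0.0293] jaw 99.15 zax [-0.001 -0.001 -1.   ] F [ 0.6  0.4 -0.4] w 0.0396 q [-0.91  0.36  0.28  1.81 -0.12  0.99  1.15]
top white near 3228 [0.4514 0.3034 0.4699]
scene blue 293 [0.4361 0.3092 0.0814] plane [ 0.1454 -0.32    0.0842] rect ((443.35174560546875, 297.51239013671875), (84.4095458984375, 82.1272964477539), 15.748360633850098)
scene white near 690 [0.4523 0.2854 0.3323]
```

View pics/a1.png

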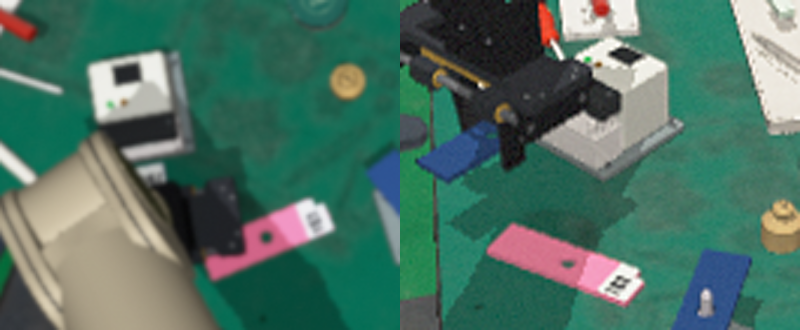

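>>> apply_moves --pt "0 0 0.01 0 0 0 0.035" --pt "0 0 0.01 0 0 0 0.035" --pt "0 0 0.0055 0 0 0 0.035" --pt "0 0 0 0 0 0 0.035"

```text
time: 13.6
tcp_pos: [0.4707, 0.3163, 0.0041]
ee_rot: [0.251, -3.131, 0.001]
contact_force: [-1.1, -0.2, -0.3]
width: 0.0399
```

```bash
cat > m2.py <<'E'
from h import *
import sys
s,R=st(); T=s["tcp_pos"]
y=np.radians(9.2); ex=np.array([np.cos(y),np.sin(y)]); ey=np.array([-ex[1],ex[0]]); O=np.array([.5947,.336])
for n in("top","scene"):
    c=read_camera(n);W=cloud(c);f=c["frame"].astype(int); cv2.imwrite(f"pics/{sys.argv[1]}_{n}.png",c["frame"])
    L=np.stack([(W[...,:2]-O)@ex,(W[...,:2]-O)@ey,W[...,2]],-1)
    near=(abs(L[...,1])<.06)&(L[...,0]>-.3)&(L[...,0]<.08)
    b=near&(f[...,0]>f[...,2]*1.6)&(f[...,0]>f[...,1]*1.25)&(L[...,2]>.035)&(L[...,2]<.1)
    P=L[b]; 
    if len(P)>20:
        A=np.c_[P[:,0]+.12,P[:,1],np.ones(len(P))];k=np.linalg.lstsq(A,P[:,2],rcond=None)[0]
        q=P[:,:2];r=cv2.minAreaRect((q*1000).astype(np.float32))
        print(n,"blue",len(P),"x",np.percentile(P[:,0],[1,99]).round(4),"y",np.percentile(P[:,1],[1,99]).round(4),"z",np.median(P[:,2]).round(4),"plane",k.round(3),r)
    w=near&(f.min(-1)>110)&(abs(L[...,2]-.054)<.012)&(L[...,0]<-.04)
    P=L[w]
    if len(P)>10: print(n,"frost",len(P),np.percentile(P,[2,50,98],axis=0).round(4).tolist())
    t=near&(L[...,2]>.073)&(L[...,2]<.086)&(L[...,0]>-.032)
    P=L[t]; print(n,"top",len(P),np.percentile(P,[1,50,99],axis=0).round(4).tolist(),cv2.minAreaRect((P[:,:2]*1000).astype(np.float32)))
E
python3 m2.py b1; python3 - <<'E'
from h import *
a=cv2.imread("pics/b1_top.png")[145:235,140:260];b=cv2.imread("pics/b1_scene.png")[150:240,190:310]
cv2.imwrite("pics/b1z.png",np.hstack([cv2.resize(i,(400,300),interpolation=cv2.INTER_CUBIC) for i in(a,b)]))
E
```

```text
t 13.6 tcp [0.4707 0.3163 0.0041] jaw 99.17 zax [-0.001 -0.001 -1.   ] F [-1.1 -0.2 -0.3] w 0.0399 q [-0.9   0.4   0.27  1.83 -0.13  0.94  1.16]
top frost 62 [[-0.0708, -0.0284, 0.0442], [-0.0606, -0.0086, 0.0537], [-0.0402, 0.0035, 0.0577]]
top top 1051 [[-0.0302, -0.037, 0.0731], [0.0138, -0.001, 0.0767], [0.0579, 0.0378, 0.0832]] ((14.048412322998047, 0.6771888732910156), (77.7741470336914, 90.81898498535156), 89.63380432128906)
scene blue 284 x [-0.1967 -0.1213] y [-0.0208  0.0215] z 0.0544 plane [-0.002  0.011  0.054] ((-158.972412109375, 0.4616069793701172), (77.91291809082031, 43.69405746459961), 1.884033441543579)
scene top 475 [[-0.0308, -0.0393, 0.0738], [0.011, -0.0034, 0.0775], [0.0545, 0.0366, 0.0815]] ((13.13848876953125, -0.9453277587890625), (81.46245574951172, 88.65166473388672), 89.42604064941406)
```

View pics/b1z.png

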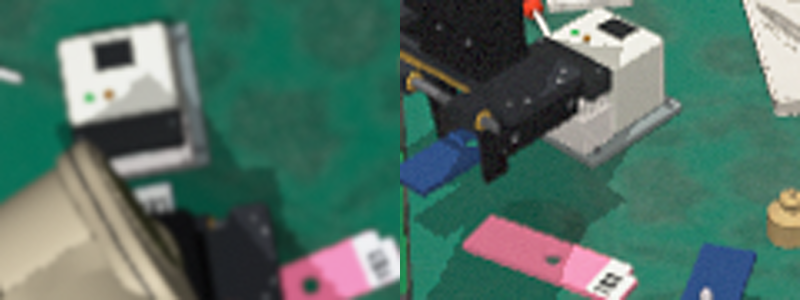

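>>> apply_moves --pt "-0.01 0 0 0 0 0 0.035" --pt "-0.01 0 0 0 0 0 0.035" --pt "-0.005 0 0 0 0 0 0.035" --pt "0 0 0 0 0 0 0.035"

```text
time: 14.2
tcp_pos: [0.4962, 0.3205, 0.0046]
ee_rot: [-0.25, 3.131, -0.0]
contact_force: [0.2, 0.3, -2.1]
width: 0.0397
```

>>> apply_moves --pt "-0.004 0 0 0 0 0 0.035" --pt "-0.004 0 0 0 0 0 0.035" --pt "-0.004 0 0 0 0 0 0.035" --pt "0 0 0 0 0 0 0.035"

```text
time: 14.7
tcp_pos: [0.5079, 0.3225, 0.0047]
ee_rot: [-0.251, 3.131, 0.0]
contact_force: [-0.0, 0.1, -1.9]
width: 0.0394
```

```bash
python3 m2.py b2; python3 - <<'E'
from h import *
a=cv2.imread("pics/b2_top.png")[145:235,140:260];b=cv2.imread("pics/b2_scene.png")[150:240,190:310]
cv2.imwrite("pics/b2z.png",np.hstack([cv2.resize(i,(400,300),interpolation=cv2.INTER_CUBIC) for i in(a,b)]))
E
```

```text
t 14.7 tcp [0.5079 0.3225 0.0047] jaw 99.16 zax [ 0.  0. -1.] F [-0.   0.1 -1.9] w 0.0394 q [-0.87  0.46  0.28  1.73 -0.15  0.97  1.2 ]
top top 782 [[-0.0301, -0.037, 0.0731], [0.0244, -0.0104, 0.077], [0.0578, 0.0369, 0.0831]] ((13.867715835571289, 0.23832321166992188), (90.56295776367188, 76.9264144897461), 0.7350744605064392)
scene blue 270 x [-0.1587 -0.0823] y [-0.0214  0.0215] z 0.0547 plane [-0.011 -0.001  0.055] ((-120.5451431274414, 2.426595687866211), (85.12435913085938, 48.55916213989258), 1.9788655042648315)
scene top 247 [[0.0047, -0.0409, 0.0732], [0.0315, -0.0035, 0.0769], [0.0553, 0.0367, 0.0809]] ((28.463380813598633, -2.7972183227539062), (56.398685455322266, 80.2649154663086), 0.9188932776451111)
```

View pics/b2z.png

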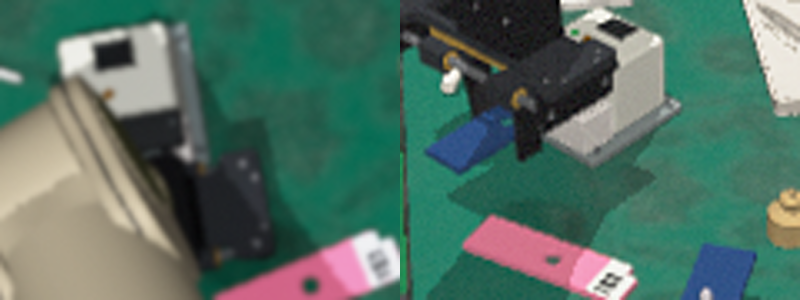

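The tip is about 17 mm into the slot and the side forces are near zero. I'll keep going in small steps.

>>> apply_moves --pt "-0.003 0 0 0 0 0 0.035" --pt "-0.003 0 0 0 0 0 0.035" --pt "-0.003 0 0 0 0 0 0.035" --pt "0 0 0 0 0 0 0.035"

```text
time: 15.3
tcp_pos: [0.5161, 0.3239, 0.0045]
ee_rot: [0.251, -3.131, 0.0]
contact_force: [-1.9, 0.1, -0.2]
width: 0.0395
```

>>> apply_moves --pt "-0.002 0 0 0 0 0 0.035" --pt "-0.002 0 0 0 0 0 0.035" --pt "0 0 0 0 0 0 0.035"

```text
time: 15.68
tcp_pos: [0.52, 0.3245, 0.0045]
ee_rot: [0.251, -3.131, 0.0]
contact_force: [-4.3, 0.2, 0.1]
width: 0.0396
```

>>> apply_moves --pt "-0.001 0 0 0 0 0 0.035" --pt "0 0 0 0 0 0 0.035"

```text
time: 15.92
tcp_pos: [0.5201, 0.3246, 0.0042]
ee_rot: [0.251, -3.129, 0.001]
contact_force: [-7.4, -0.8, -0.3]
width: 0.0394
```

```bash
python3 m2.py b3|grep -v top
```

```text
t 15.93 tcp [0.5201 0.3246 0.0042] jaw 99.19 zax [-0.002 -0.001 -1.   ] F [-7.4 -0.8 -0.3] w 0.0394 q [-0.85  0.49  0.28  1.7  -0.16  0.98  1.21]
scene blue 273 x [-0.1463 -0.0683] y [-0.0215  0.0223] z 0.0539 plane [0.002 0.003 0.054] ((-105.7274398803711, 2.7599964141845703), (82.00770568847656, 49.577354431152344), 1.7726073265075684)
```

>>> apply_moves --pt "-0.001 0 0 0 0 0 0.035" --pt "0 0 0 0 0 0 0.035"

```text
time: 16.27
tcp_pos: [0.52, 0.3246, 0.0039]
ee_rot: [0.252, -3.127, 0.002]
contact_force: [-11.9, -1.2, 0.5]
width: 0.0393
```

>>> apply_moves --pt "-0.001 0 0 0 0 0 0.035" --pt "0 0 0 0 0 0 0.035"

```text
time: 16.52
tcp_pos: [0.52, 0.3247, 0.0035]
ee_rot: [0.252, -3.125, 0.002]
contact_force: [-14.2, -2.2, 2.0]
width: 0.0394
```

The panel has met a hard stop, but vision alone can't tell whether it's fully home or stopped by the key 7.5 mm short. I'll back off in small steps and read the spring force: the pin would keep pushing over several mm, while the key would drop to zero.

>>> apply_moves --pt "0.003 0 0 0 0 0 0.035" --pt "0.001 0 0 0 0 0 0.035" --pt "0 0 0 0 0 0 0.035" --pt "0 0 0 0 0 0 0.035"

```text
time: 17.02
tcp_pos: [0.5195, 0.3245, 0.0048]
ee_rot: [-0.251, 3.131, 0.0]
contact_force: [-4.5, -0.9, -0.7]
width: 0.0392
```

>>> apply_moves --pt "0.001 0 0 0 0 0 0.035" --pt "0 0 0 0 0 0 0.035" --pt "0 0 0 0 0 0 0.035"

```text
time: 17.4
tcp_pos: [0.5185, 0.3244, 0.0048]
ee_rot: [-0.251, 3.131, 0.0]
contact_force: [-3.5, -0.0, -2.0]
width: 0.0398
```

>>> apply_moves --pt "0.001 0 0 0 0 0 0.035" --pt "0 0 0 0 0 0 0.035" --pt "0 0 0 0 0 0 0.035"

```text
time: 17.77
tcp_pos: [0.5175, 0.3242, 0.0048]
ee_rot: [-0.251, 3.131, 0.0]
contact_force: [-4.7, 0.2, -1.0]
width: 0.0393
```

>>> apply_moves --pt "0.002 0 0 0 0 0 0.035" --pt "0 0 0 0 0 0 0.035" --pt "0 0 0 0 0 0 0.035"

```text
time: 18.15
tcp_pos: [0.5156, 0.3239, 0.0048]
ee_rot: [-0.251, 3.131, 0.0]
contact_force: [-2.8, 0.2, -1.7]
width: 0.0395
```

>>> apply_moves --pt "0.003 0 0 0 0 0 0.035" --pt "0 0 0 0 0 0 0.035" --pt "0 0 0 0 0 0 0.035"

```text
time: 18.52
tcp_pos: [0.513, 0.3232, 0.005]
ee_rot: [-0.251, 3.131, 0.0]
contact_force: [-0.3, 0.1, -0.3]
width: 0.039
```

The push-back fades from 4.5 N to 0 over about 6 mm of retreat. That is the sprung pin, so the panel was fully home. I'll press it in again and hold.

>>> apply_moves --pt "-0.002 0 0 0 0 0 0.035" --pt "-0.002 0 0 0 0 0 0.035" --pt "-0.001 0 0 0 0 0 0.035" --pt "-0.001 0 0 0 0 0 0.035" --pt "-0.0005 0 0 0 0 0 0.035" --pt "0 0 0 0 0 0 0.035" --pt "0 0 0 0 0 0 0.035" --pt "0 0 0 0 0 0 0.035" --grip_force 35

```text
time: 19.52
tcp_pos: [0.5188, 0.3243, 0.0047]
ee_rot: [0.251, -3.131, -0.0]
contact_force: [-3.4, -0.6, -0.1]
width: 0.0393
```

```bash
python3 m2.py b4|grep -v top; python3 - <<'E'
from h import *
st();cv2.imwrite("pics/b4z.png",cv2.resize(cv2.imread("pics/b4_scene.png")[130:340,180:460],(800,600),interpolation=cv2.INTER_CUBIC))
E
```

```text
t 19.52 tcp [0.5188 0.3243 0.0047] jaw 99.18 zax [-0.  0. -1.] F [-3.4 -0.6 -0.1] w 0.0393 q [-0.85  0.48  0.28  1.7  -0.15  0.98  1.21]
scene blue 273 x [-0.1479 -0.0689] y [-0.0217  0.0226] z 0.0544 plane [0.018 0.018 0.054] ((-108.1744613647461, 4.222137451171875), (54.26252746582031, 81.05154418945312), 86.50035858154297)
t 19.62 tcp [0.5189 0.3243 0.0047] jaw 99.17 zax [-0.  0. -1.] F [-3.5 -0.6 -0.3] w 0.0393 q [-0.85  0.48  0.28  1.7  -0.15  0.98  1.21]
```

View pics/b4z.png

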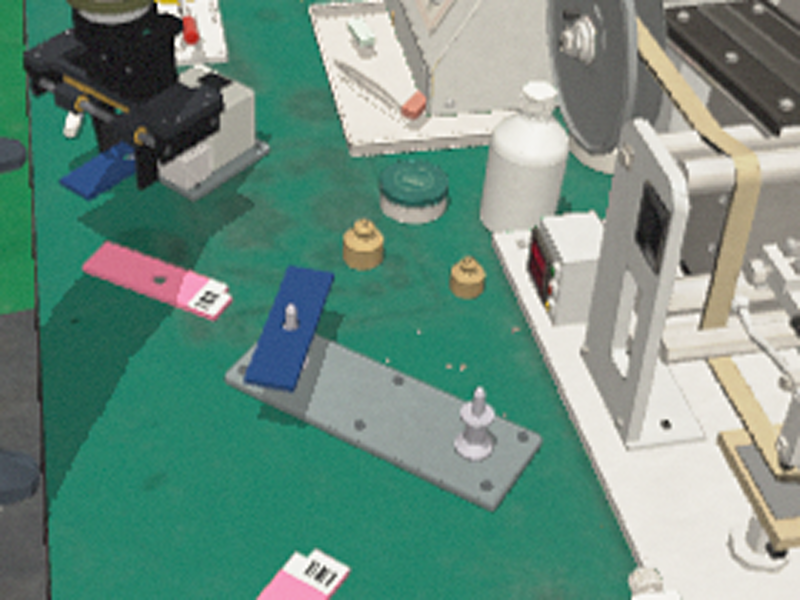

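Everything else is undisturbed: the blank panel is at (290,325), with the tin and weights in place. The panel is still about 1 mm short of the stop, so I'll press further.

>>> apply_moves --pt "-0.001 0 0 0 0 0 0.035" --pt "-0.001 0 0 0 0 0 0.035" --pt "-0.001 0 0 0 0 0 0.035" --pt "0 0 0 0 0 0 0.035" --pt "0 0 0 0 0 0 0.035" --pt "0 0 0 0 0 0 0.035" --pt "0 0 0 0 0 0 0.035" --pt "0 0 0 0 0 0 0.035"

```text
time: 20.62
tcp_pos: [0.5201, 0.3246, 0.0041]
ee_rot: [0.252, -3.128, 0.001]
contact_force: [-10.3, -1.6, 0.8]
width: 0.0396
```

```bash
python3 m2.py b5|grep -v top
```

```text
t 20.62 tcp [0.5201 0.3246 0.0041] jaw 99.2 zax [-0.003 -0.001 -1.   ] F [-10.3  -1.6   0.8] w 0.0396 q [-0.85  0.49  0.28  1.7  -0.16  0.98  1.21]
scene blue 273 x [-0.1466 -0.0686] y [-0.0211  0.0219] z 0.0536 plane [ 0.009 -0.003  0.053] ((-107.67130279541016, 0.6188926696777344), (47.91038131713867, 78.7691879272461), 87.22702026367188)
```

```bash
python3 -c "
from h import *
print(workorder.finish_job()); st()"
```

```text
the job is handed in; nothing more can be done
None
the job is handed in; nothing more can be done
```

The notched panel is in the reader, label up, pressed against the slot's end wall and still gripped. I handed the job in at about 20.6 s; no verdict is reported.

**What I did:** The first close missed because the fingers were about 26–28 mm higher than the reported TCP. They shut above the panel without touching it. I corrected for that using the depth image, gripped the panel, lifted it off the right-hand peg, carried it over and slid it in.

**Last checks:**
- **Fully home:** The panel stops hard at the same place each time (TCP x = 0.520). Backing off, the push faded from about 4.5 N to 0 over about 6 mm. That matches the sprung pin, not the key, so the pin should be pressed flush.
- **Holding force:** It is held there with about 10 N of push, a 35 N grip setting and a 39.6 mm opening.
- **Other items:** Shortly before the final press, the blank panel, tin, both weights and the pink look-alikes were where they started.

**What disagreed:** The scene camera alone put the panel's rear edge about 6 mm short of home. I put this down to error in my estimate of the reader's position, and trusted the force check instead.

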